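Clamp the swing-top canister shut

TASK

Shut the canister properly: swing its open lid down onto the rim, then swing the wire bail up from the front and over the lid until it snaps into its seat behind the hump, and then press the front lever down past its centre until it snaps fully down. Leave the things standing round the canister where they are.

Things in the scene. Friction and masses are not known exactly. Their poses are not given: they have to be found in the camera images.
- canister: Round canister of bare grey metal, 112 mm in diameter, rim 130 mm high, bolted down on a dark square foot plate 140 x 140 x 6 mm; it cannot move. Origin: on the table under its centre, z up. Its -x axis is its front (lever, bail tab), +x its back (lid hinge). All three hinge axes are parallel to its y axis. Positions in mm below are in its frame.
- lid_hinge (a point): Point on the lid's hinge axis at the back of the rim, at (58, 0, 130).
- lid (a joint): Lid angle (rad): 0 shut on the rim, 1.57 upright at the back, 1.6 stop; starts at 0.9 to 1.5. Steel disc 116 mm in diameter, 12 mm thick, 0.15 kg. Friction (0.13 N m) holds it where it is left: push it all the way down. Across its top: a dark hump 16 mm long, 50 mm wide, 19 mm high, 64 mm from the hinge; behind it a 9 mm high landing for the bail, 22 to 56 mm from the hinge; an 18 mm lip.
- lid_edge (a point): Point on the lid's outer (top) face, on the middle line, 95 mm from the hinge and 21 mm short of the free edge: push here to shut it. 12 mm above the lid's underside, which is in line with the hinge axis. At lid angle q the outer normal in canister (x, z) is (sin q, cos q). When shut it lies at (-37, 0, 142).
- bail_pin (a point): Point on the axis about which the bail swings, at (-6, 0, 65), inside the canister; the pins are on its two sides. The real axis sinks 6 mm when the lever is down.
- bail (a joint): Bail angle q (rad): its arms stand q + 0.489 above level, towards the front; grows as it swings up and over to the back. Starts at its front stop, 0; dead centre of its spring 0.82; arms upright 1.08; seated at its stop 1.40. The spring resists before dead centre (2 to 3 N at the tab in all) and snaps it on after. It cannot pass the lid's hump if the lever is down.
- bail_tab (a point): Centre of the outer end of the bail's thumb tab, 139 mm from the bail axis. The bail: U of 8 mm wire, two arms 102 mm long 66 mm either side of the middle, a crossbar, and beyond it in line with the arms the flat dark tab, 46 mm wide, 5 mm thick, 37 mm long, with an 8 mm rounded end. Push it from the front and beneath, up and to the back, along its arc.
- lever_pin (a point): Point on the lever's hinge axis, on the canister's front, at (-66, 0, 65).
- lever (a joint): Lever angle q (rad): 0 free, sticking out to the front 0.262 above level; grows as it is pressed down; dead centre 0.75, stop (fully down) 1.3. A spring pushes it up before dead centre (about 5 N at the tip at first, then less) and snaps it down after. Pressing it draws the bail 6 mm down onto the lid.
- lever_tip (a point): Centre of the lever's outer end (rounded 8 mm edge), 55 mm from its axis. The lever is a dark paddle 40 mm wide, 6 mm thick. Press it from above along its arc: down, and near the end also towards the canister.
- spray_can: Bystander: upright spray can, 67 mm in diameter, 205 mm high; origin at the centre of its base. Stands at one side of the canister.
- quart_pot: Bystander: upright white mixing pot, 130 mm in diameter, 129 mm high; origin at the centre of its base. Stands at the other side of the canister.
- sanding_block: Bystander: flat sanding block, 62 x 115 x 31 mm; origin at the centre of its underside. Lies near a front or back corner of the canister.
- white_carton: Bystander: white carton, 55 x 130 x 50 mm; origin at the centre of its underside. Lies near another corner of the canister.

How it is judged:
By the outcome, as a careful person would: the job done as asked, in the order asked, and still so for the second after the job is handed in, with the robot touching nothing.
It also fails if it takes over 54 s, if anything falls off the work surface, if the arm or the gripper's body presses on something with over 40 N, if the wrist force passes 120 N, or if a joint passes its speed limit or range.

ROBOT

A 6-joint arm with a two-finger parallel gripper is mounted at the origin on a cart in front of the work surface, level with it; the furniture and walls round the work are solid. World frame = base frame: x ahead of the robot, y to its left, z up, the work surface at z = 0. Lengths are in m, angles in rad, forces in N, time in s.
With the tool pointing down it reaches from about 0.375 to 0.75 m from the base axis. Payload 9 kg.
Tool frame: the origin (TCP) lies at the very end of the fingers, on their centre line; the grasp point (between the pads) lies 19 mm behind it; z points along the fingers, y is the direction in which the jaws open and shut (so a half turn about z gives the same grasp; the last joint's range is limited). The gripper opens to 85 mm and grips with 20 to 120 N. Pads are 22 mm wide; open, the fingers measure 114 mm over their backs; the gripper's body (76 mm by 85 mm) begins 54 mm behind the grasp point. The pads swing forward as they close: fully open they stand 13 mm farther back than shut.
Start: joints at [-1.384, 0.104, 0.097, 1.564, 0, 1.353], TCP at [0.236, -0.552, 0.231] pointing down, gripper open.
Joint ranges: [-2.99, 2.99], [-0.84, 1.86], [-1.1, 1.16], [-1.84, 2.11], [-1.51, 1.56], [-3.14, 3.14]. Speed limits (rad/s): [2.22, 2.22, 2.57, 3.14, 3.14, 3.14].

INTERFACE

Orientations are given as a unit quaternion [x, y, z, w].
In Python, from rig import r, viewer gives the robot as it stands.
- The arm moves only by the tool play_rows, never from a script. Its argument "increments" is a list of rows, each an object with "travel": the shift along the tool's x, y, z in cm, a list of three; "roll": the turn about the tool's z in rad; "gripper": the gripper command: -1 is shut, 1 is fully open, values between are in proportion. In form: [{"travel": [x, y, z], "roll": roll, "gripper": gripper}, ...]. A call has 1 to 12 rows; each row shifts and turns the commanded pose from where the row before left it, along the tool's axes as they then stand; what a row does not reach is not made up. A row lasts 1/8 s, in which the tool goes at most 62.5 mm and 10.7 degrees, less where a joint would pass 70% of its speed; a pose out of reach is approached as far as the arm can. A call is refused whole if a number of a shift passes 6.25 or a number of a turn 0.188, either way. A call with a gripper value outside its range is refused whole. The fingers move at their own pace and stop on an object; "newtons" is the grip in N (left out, the last holds). Time passes only in rows, so rows that do not move let the fingers close. It gives the time, the measured TCP pose, the force and the opening at its end, in the units of the state.
- r.state(): the state, without advancing time (a new reading comes with each control period).
- viewer.grab_frame(name): name is "scene" or "top" or "wrist"; returns a dict with "img" (420x560x3 uint8, red, green, blue), "z_map" (420x560 float32, m along the optical axis (not along the pixel's ray), 0 where there is no reading), "K" (3x3 intrinsics, pixels), "T" (4x4, takes a point from camera to world coordinates). Camera axes: x right, y up, looking along -z (the intrinsics and any distortion apply to the point x, -y, -z); pixel columns grow to the right and rows downward; lengths in m; the calibration is good to about 2 mm. A picture is of the moment at which its call begins.
- r.finish_job(): hands the job in, once; it reports no verdict.
The state is a dict: "t": time; "joint_positions": joint angles; "dq": joint speeds; "tau": joint torques, N m; "tcp_pos": TCP position; "ee_rot": TCP orientation; "force": force on the tool from outside, world axes, zero at the start; "torque": the same for the moment, N m; "gripper_width": finger opening in m.
Only numpy, scipy, OpenCV 4.12 (cv2) and the standard library are available. Lean on these libraries where they do the work, as an engineer would, in place of code of your own. Each camera call takes 0.05 s, during which the arm holds its last target.

## Working session

There is one attempt and no reset: what is moved stays moved. The work goes in short steps, Python scripts to look and compute and a tool call to move; the robot and the scene stay as the last step left them, time stands still between calls to the robot, and variables do not carry over. Pictures are saved under pics/ and viewed, and the job is handed in when it is done.

Besides the shell and the picture viewer there is one more tool, called after ">>>" as name([rows], argument=value, ...), one row to a line, values as JSON. play_rows: Moves the arm, as the interface text tells. Its arguments: {"type":"object","properties":{"increments":{"type":"array"},"newtons":{"type":"number"}},"required":["increments"]}

```bash
mkdir -p pics; ls; python3 - <<'E'
from rig import r, viewer
import cv2
print(r.state())
for n in ["scene","top","wrist"]:
    f=viewer.grab_frame(n)
    cv2.imwrite(f"pics/{n}0.png",f["img"][:,:,::-1]); print(n,f["K"].tolist(),f["T"].round(4).tolist())
E
```

```text
pics
{'t': 0.0, 'joint_positions': array([-1.38368006e+00,  1.04691754e-01,  9.64743029e-02,  1.56392194e+00,
        2.00810148e-06,  1.35313440e+00]), 'dq': array([ 0.00115804,  0.00072617,  0.00042637, -0.00110552,  0.00227112,
        0.00080733]), 'tau': array([-1.62999891e-03, -5.56941462e+01,  5.03638458e+01,  1.73919968e-02,
       -4.64849109e-04,  2.94208220e-06]), 'tcp_pos': array([ 0.23625458, -0.55115919,  0.23052953]), 'ee_rot': array([ 9.79588920e-01,  2.01010190e-01,  1.12597395e-05, -6.71439206e-04]), 'force': array([ 0.20166556,  0.06091395, -0.48787732]), 'torque': array([-0.05206659, -0.02236834, -0.07174034]), 'gripper_width': 0.08517033858010224}
scene [[427.1189791656598, 0.0, 282.00986775881563], [0.0, 427.1189791656598, 209.06899057652018], [0.0, 0.0, 1.0]] [[-0.9005, 0.2567, -0.351, 0.2654], [-0.4345, -0.5, 0.7491, 0.7581], [0.0168, 0.8271, 0.5618, 0.6696], [0.0, 0.0, 0.0, 1.0]]
top [[402.74889227286593, 0.0, 279.20548977169256], [0.0, 402.74889227286593, 203.55712488028706], [0.0, 0.0, 1.0]] [[-0.1236, 0.9636, -0.237, 0.4], [-0.9923, -0.121, 0.0258, 0.0495], [-0.0038, 0.2384, 0.9712, 0.9595], [0.0, 0.0, 0.0, 1.0]]
wrist [[354.1860597016602, 0.0, 277.5079681057955], [0.0, 354.1860597016602, 206.21778596624748], [0.0, 0.0, 1.0]] [[0.3935, 0.8739, 0.2854, 0.31], [-0.9193, 0.3743, 0.1216, -0.5202], [-0.0006, -0.3102, 0.9507, 0.3728], [0.0, 0.0, 0.0, 1.0]]
```

View pics/scene0.png

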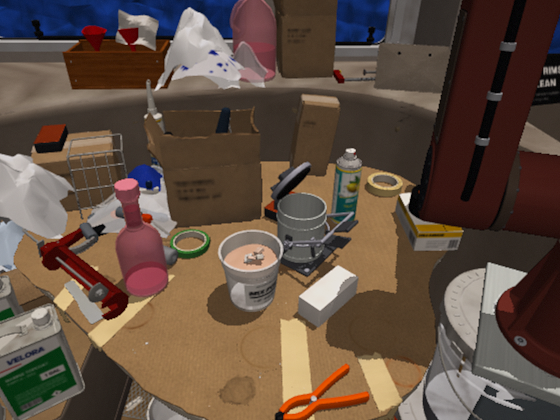

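View pics/top0.png

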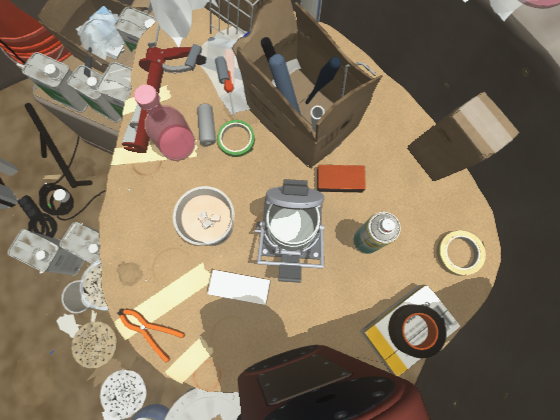

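View pics/wrist0.png

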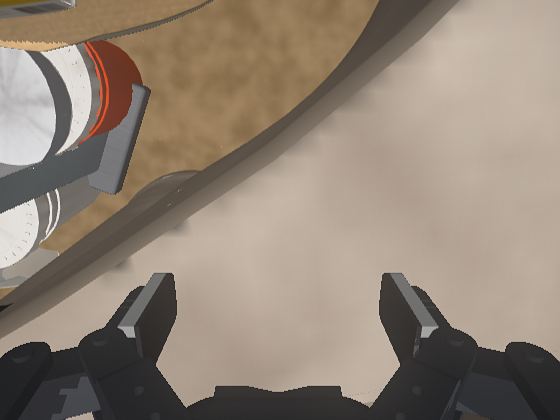

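```bash
cat > h.py <<'E'
import numpy as np, cv2
from rig import r, viewer
def cloud(f):
    z=f["z_map"].astype(float);K=f["K"];h,w=z.shape
    u,v=np.meshgrid(np.arange(w),np.arange(h))
    x=(u-K[0,2])/K[0,0]*z;y=(v-K[1,2])/K[1,1]*z
    P=np.stack([x,-y,-z],-1)@f["T"][:3,:3].T+f["T"][:3,3]
    P[z<=0]=np.nan
    return P
def crop(f,x0,y0,x1,y1,s,name):
    im=cv2.resize(f["img"][y0:y1,x0:x1,::-1],None,fx=s,fy=s,interpolation=cv2.INTER_CUBIC)
    cv2.imwrite("pics/"+name,im)
def proj(f,p):
    c=f["T"][:3,:3].T@(np.asarray(p,float)-f["T"][:3,3]);K=f["K"]
    return np.array([K[0,0]*c[0]/-c[2]+K[0,2],K[1,1]*-c[1]/-c[2]+K[1,2]])
E
python3 - <<'E'
from h import *
f=viewer.grab_frame("top"); crop(f,170,160,420,310,3,"topc.png")
g=viewer.grab_frame("scene"); crop(g,200,140,400,330,3,"scenec.png")
np.savez("f0.npz",**{a+k:v[k] for a,v in (("t",f),("s",g)) for k in v})
P=cloud(f)
for v in range(176,285,4):
    print(v,[ (f["img"][v,u].tolist(),P[v,u].round(3).tolist()) for u in (291,)])
E
```

```text
176 [([195, 166, 124], [0.7, -0.014, 0.002])]
180 [([111, 110, 107], [0.64, -0.002, 0.166])]
184 [([76, 74, 71], [0.622, 0.001, 0.201])]
188 [([103, 104, 103], [0.612, 0.003, 0.206])]
192 [([99, 101, 100], [0.605, 0.004, 0.201])]
196 [([130, 132, 135], [0.596, 0.005, 0.206])]
200 [([132, 134, 136], [0.583, 0.007, 0.227])]
204 [([191, 195, 201], [0.574, 0.008, 0.231])]
208 [([76, 75, 71], [0.569, 0.009, 0.221])]
212 [([172, 178, 171], [0.606, -0.001, 0.015])]
216 [([241, 246, 242], [0.597, -0.0, 0.012])]
220 [([242, 246, 242], [0.587, 0.001, 0.013])]
224 [([243, 246, 243], [0.578, 0.003, 0.013])]
228 [([243, 246, 243], [0.568, 0.004, 0.012])]
232 [([244, 246, 243], [0.559, 0.005, 0.009])]
236 [([245, 246, 244], [0.549, 0.006, 0.012])]
240 [([181, 188, 179], [0.54, 0.007, 0.009])]
244 [([118, 120, 116], [0.514, 0.014, 0.126])]
248 [([107, 110, 104], [0.514, 0.012, 0.065])]
252 [([219, 222, 226], [0.505, 0.014, 0.07])]
256 [([105, 107, 106], [0.496, 0.015, 0.072])]
260 [([105, 108, 107], [0.487, 0.016, 0.073])]
264 [([230, 233, 237], [0.474, 0.019, 0.118])]
268 [([100, 102, 101], [0.466, 0.02, 0.12])]
272 [([101, 102, 101], [0.457, 0.021, 0.125])]
276 [([102, 102, 101], [0.449, 0.022, 0.129])]
280 [([117, 120, 120], [0.441, 0.024, 0.137])]
284 [([199, 172, 130], [0.438, 0.021, 0.001])]
```

View pics/topc.png

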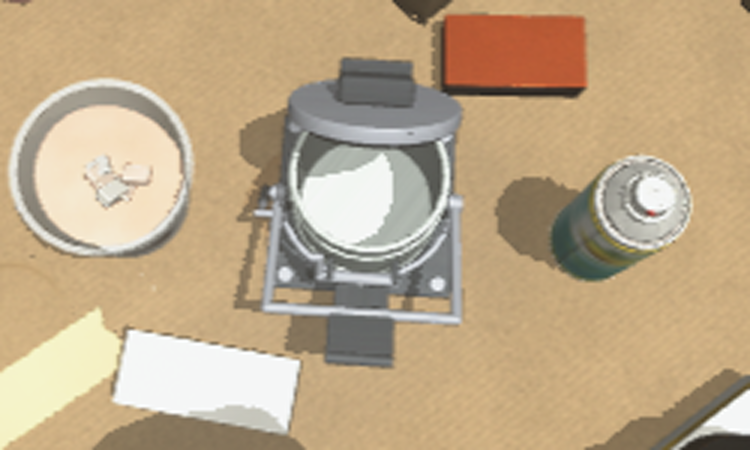

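View pics/scenec.png

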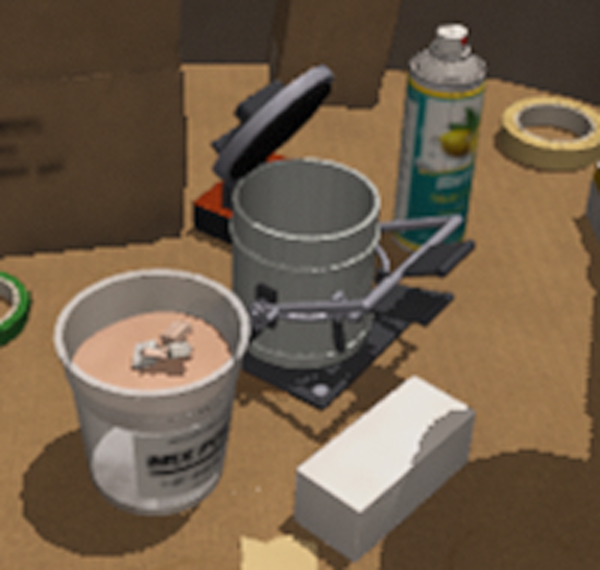

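```bash
python3 - <<'E'
from h import *
from scipy.optimize import least_squares
f=viewer.grab_frame("top"); P=cloud(f)
Q=P.reshape(-1,3);Q=Q[~np.isnan(Q[:,0])]
box=(Q[:,0]>.40)&(Q[:,0]<.70)&(abs(Q[:,1]-0.005)<.10)
B=Q[box]
rim=B[(B[:,2]>.121)&(B[:,2]<.137)&(B[:,0]>.49)]
c=np.array([.57,.005])
for it in range(10):
    d=np.hypot(*(rim[:,:2]-c).T); s=abs(d-.054)<.008
    c=least_squares(lambda c:np.hypot(*(rim[s,:2]-c).T)-.0545,c,loss='soft_l1',f_scale=.002).x
print("rim",c,s.sum(),np.percentile(np.hypot(*(rim[s,:2]-c).T),[5,50,95]),np.median(rim[s,2]))
# dark tab pixels of bail and foot plate
tab=B[(B[:,2]>.10)&(B[:,2]<.15)&(B[:,0]<.50)]
print("tab/crossbar",len(tab),tab.min(0),tab.max(0),tab.mean(0))
t2=tab[tab[:,0]<.467]; print("tab pts",t2.mean(0), t2[t2[:,0]<t2[:,0].min()+.006].mean(0))
cb=tab[tab[:,0]>=.467]; p=np.polyfit(cb[:,1],cb[:,0],1); print("crossbar slope",p,np.arctan(p[0]))
foot=B[(B[:,2]>.0035)&(B[:,2]<.012)]
img=f["img"].reshape(-1,3)[~np.isnan(P.reshape(-1,3)[:,0])][box]
dark=(img.max(1)<150)&(B[:,2]<.011)&(B[:,2]>.003)&(np.ptp(img.astype(int),axis=1)<25)
F=B[dark]; print("foot",len(F)); print(cv2.minAreaRect((F[:,:2]*1000).astype(np.float32)))
m=((img.max(1)<150)&(np.ptp(img.astype(int),axis=1)<20))
lev=B[m&(B[:,2]>.05)&(B[:,2]<.09)&(B[:,0]<.51)]
print("lever",len(lev),lev.min(0),lev.max(0))
lid=B[(B[:,2]>.15)]
A=np.c_[lid-lid.mean(0)]; print("lid",len(lid),lid.min(0),lid.max(0),lid.mean(0))
E
```

```text
rim [0.56921558 0.00241727] 240 [0.0519152  0.05412507 0.05589935] 0.1309185635440805
tab/crossbar 672 [ 0.4348704  -0.05264368  0.10003508] [0.49947273 0.0884356  0.13905873] [0.46514502 0.01821772 0.12214122]
tab pts [0.45431344 0.01537633 0.12728398] [0.4388349  0.01667223 0.1348081 ]
crossbar slope [0.0631136  0.47650904] 0.06302999916041335
foot 511
((559.4568481445312, 6.5106048583984375), (149.09877014160156, 226.59857177734375), 75.67752075195312)
lever 168 [ 0.48025156 -0.02490552  0.0643068 ] [0.50980122 0.04868723 0.07789652]
lid 1260 [ 0.56455209 -0.05984232  0.15214662] [0.64483523 0.05349759 0.23760856] [ 0.59721741 -0.00252225  0.20421742]
```

```bash
python3 - <<'E'
from h import *
f=viewer.grab_frame("top")
g=viewer.grab_frame("scene")
def cast(f,u,v,z):
    K=f["K"];d=f["T"][:3,:3]@np.array([(u-K[0,2])/K[0,0],-(v-K[1,2])/K[1,1],-1]);o=f["T"][:3,3]
    return o+d*(z-o[2])/d[2]
C=lambda x,y:(170+x/3,160+y/3)
def pr(n,a,b,z):
    A=cast(f,*C(*a),z);B=cast(f,*C(*b),z);d=A-B;print(n,A.round(4),B.round(4),"len",np.linalg.norm(d).round(4),"yaw",np.arctan2(-d[0],d[1]).round(3),"mid",((A+B)/2).round(4))
pr("cross",(267,308),(458,318),.113)
pr("bolts",(285,273),(437,285),.010)
pr("tabend",(328,361),(392,366),.130)
pr("pins",(275,193),(456,202),.065)
pr("hump",(343,60),(412,64),.17)
crop(f,230,230,345,290,7,"topc2.png")
E
```

```text
cross [0.4856 0.0846 0.113 ] [ 0.4623 -0.0463  0.113 ] len 0.133 yaw -0.176 mid [0.474  0.0191 0.113 ]
bolts [0.5215 0.0718 0.01  ] [ 0.4973 -0.0455  0.01  ] len 0.1197 yaw -0.203 mid [0.5094 0.0132 0.01  ]
tabend [0.4434 0.047  0.13  ] [0.4348 0.0046 0.13  ] len 0.0433 yaw -0.201 mid [0.4391 0.0258 0.13  ]
pins [0.5753 0.071  0.065 ] [ 0.5515 -0.0631  0.065 ] len 0.1362 yaw -0.175 mid [0.5634 0.0039 0.065 ]
hump [0.6406 0.0119 0.17  ] [ 0.6319 -0.0344  0.17  ] len 0.0471 yaw -0.186 mid [ 0.6363 -0.0112  0.17  ]
```

View pics/topc2.png

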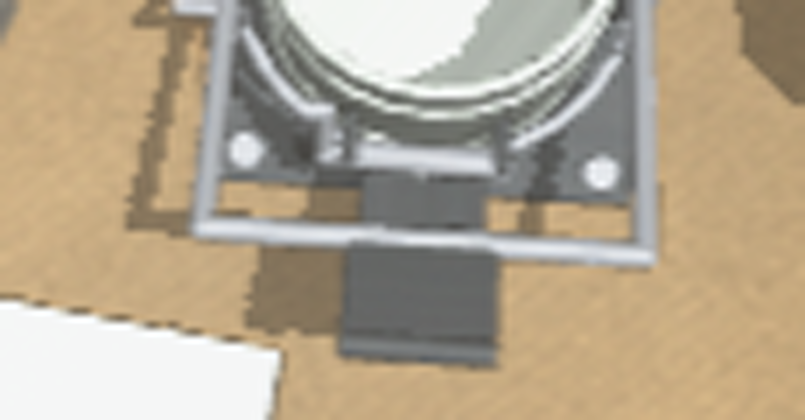

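```bash
cat > geo.py <<'E'
import numpy as np
C=np.array([0.5693,0.0026]);YAW=-0.18
def w(xc,yc,z):
    c,s=np.cos(YAW),np.sin(YAW);return np.array([C[0]+c*xc/1e3-s*yc/1e3,C[1]+s*xc/1e3+c*yc/1e3,z/1e3])
E
python3 - <<'E'
from h import *; from geo import *
f=np.load("f0.npz")
T=dict(img=f["timg"],z_map=f["tz_map"],K=f["tK"],T=f["tT"]);S=dict(img=f["simg"],z_map=f["sz_map"],K=f["sK"],T=f["sT"])
P=cloud(T).reshape(-1,3);P2=cloud(S).reshape(-1,3);A=np.r_[P,P2];A=A[~np.isnan(A[:,0])]
c,s=np.cos(YAW),np.sin(YAW);d=A[:,:2]-C
L=np.c_[c*d[:,0]+s*d[:,1],-s*d[:,0]+c*d[:,1],A[:,2]]*1000
# height map in canister frame, 30mm cells
xs=np.arange(-220,240,30);ys=np.arange(-225,226,30)
print("yc ",ys.tolist())
for x in xs[::-1]:
    print("%5d"%x,["%4d"%(L[m,2].max()) if (m:=(abs(L[:,0]-x)<15)&(abs(L[:,1]-y)<15)).any() else "  --" for y in ys])
n=L[(abs(L[:,0])<200)&(abs(L[:,1])<40)&(L[:,2]>60)]
# lid outer face, side profile
m=(L[:,0]>-20)&(L[:,0]<110)&(abs(L[:,1])<60)&(L[:,2]>140)&(L[:,2]<260)
lid=L[m]
for z in range(140,245,8):
    q=lid[abs(lid[:,2]-z)<4]
    if len(q): print(z,len(q),q[:,0].min().round(),q[:,0].max().round(), np.median(q[:,0]).round())
for q in (1.0,1.1,1.2):
  for tag,nm in ((T,"top"),(S,"scene")):
    print(q,nm,[proj(tag,w(58-116*np.cos(q)+h*np.sin(q),0,130+116*np.sin(q)+h*np.cos(q))).round(1).tolist() for h in (0,12)])
print("scene proj tab",proj(S,w(-128.7,0,130.3)),"lever",proj(S,w(-119,0,79)),"rimfront",proj(S,w(-56,0,130)),"hinge",proj(S,w(58,0,130)))
E
```

```text
yc  [-225, -195, -165, -135, -105, -75, -45, -15, 15, 45, 75, 105, 135, 165, 195, 225]
  230 ['   6', '   6', '   5', ' 259', ' 260', ' 258', ' 217', ' 151', '  --', ' 264', ' 254', '  22', '  20', '  18', '  36', '  43']
  200 ['   5', '   6', '   6', '   5', ' 256', ' 260', ' 260', ' 219', ' 264', ' 264', '   5', '  22', '  20', '  21', '  37', '  43']
  170 ['   6', '   7', '  35', '  35', '  33', ' 257', ' 261', ' 264', ' 262', '   6', '   5', '   7', '  24', '  21', '  17', '   6']
  140 ['   5', '   6', '  37', '  38', '  36', '  36', ' 259', ' 263', '   6', '   5', '   5', '   6', '   5', '   5', '   5', '   5']
  110 ['   6', '   6', '  36', '  37', '  39', '  37', '  35', '   3', '   4', '   7', '   5', '   5', '   4', '   5', '   6', '   5']
   80 ['   6', '   7', '   6', '   6', '   6', '  31', '   1', ' 166', ' 167', '  --', '   8', '   6', '   4', '   5', '   3', '   2']
   50 ['   6', '   6', '   6', '   5', '   5', '  15', ' 189', ' 210', ' 209', ' 191', '  15', '   5', ' 133', ' 133', ' 131', ' 131']
   20 ['  --', ' 180', ' 176', '   6', '   6', '  11', ' 228', ' 235
[... 1130 characters left out ...]
 '   6', '   6']
140 8 44.0 50.0 45.0
148 24 38.0 62.0 40.0
156 46 33.0 66.0 53.0
164 203 28.0 73.0 66.0
172 76 23.0 55.0 37.0
180 86 18.0 52.0 39.0
188 100 13.0 45.0 34.0
196 175 9.0 53.0 31.0
204 472 3.0 52.0 36.0
212 190 -2.0 46.0 17.0
220 254 -5.0 20.0 7.0
228 265 -5.0 14.0 4.0
236 85 -2.0 9.0 5.0
1.0 top [[294.3, 209.0], [294.7, 202.9]]
1.0 scene [[305.7, 167.9], [301.9, 163.8]]
1.1 top [[294.6, 203.0], [295.0, 196.7]]
1.1 scene [[301.9, 164.1], [297.9, 160.5]]
1.2 top [[295.0, 196.9], [295.4, 190.4]]
1.2 scene [[298.0, 160.8], [293.8, 157.5]]
scene proj tab [351.90743786 225.10114286] lever [345.5157099 242.1688026] rimfront [322.87871679 213.42837726] hinge [281.44093698 196.59566598]
```

>>> play_rows([
  {"travel":[0,0,-3],"roll":0,"gripper":-1},
  {"travel":[0,0,-3],"roll":0,"gripper":-1},
  {"travel":[0,0,-2],"roll":-0.18,"gripper":-1},
  {"travel":[0,0,-2],"roll":-0.18,"gripper":-1},
  {"travel":[0,0,0],"roll":-0.18,"gripper":-1},
  {"travel":[0,0,0],"roll":-0.18,"gripper":-1},
  {"travel":[0,0,0],"roll":-0.18,"gripper":-1},
  {"travel":[0,0,0],"roll":-0.18,"gripper":-1},
  {"travel":[0,0,0],"roll":-0.18,"gripper":-1},
  {"travel":[0,0,0],"roll":-0.18,"gripper":-1},
  {"travel":[0,0,0],"roll":-0.18,"gripper":-1},
  {"travel":[0,0,0],"roll":-0.18,"gripper":-1},
])

```text
t: 1.9
tcp_pos: [0.2363, -0.5515, 0.3313]
ee_rot: [0.449, 0.894, -0.0, 0.0]
force: [-0.4, -1.3, 0.1]
gripper_width: 0.0001
```

>>> play_rows([
  {"travel":[0,0,0],"roll":-0.18,"gripper":-1},
  {"travel":[0,0,0],"roll":-0.18,"gripper":-1},
  {"travel":[0,0,0],"roll":-0.18,"gripper":-1},
  {"travel":[0,0,0],"roll":-0.18,"gripper":-1},
  {"travel":[0,0,0],"roll":-0.03,"gripper":-1},
])

```text
t: 2.52
tcp_pos: [0.2363, -0.5515, 0.3313]
ee_rot: [0.093, 0.996, -0.0, 0.0]
force: [0.0, -0.2, -0.2]
gripper_width: 0.0001
```

```bash
cat >> geo.py <<'E'
def loc(p):
    d=np.asarray(p)[:2]-C;c,s=np.cos(YAW),np.sin(YAW)
    return np.array([c*d[0]+s*d[1],-s*d[0]+c*d[1],p[2]])*1e3
def stat():
    from rig import r
    from scipy.spatial.transform import Rotation as R
    s=r.state();M=R.from_quat(s["ee_rot"]).as_matrix()
    print("t",round(s["t"],2),"TCPc",loc(s["tcp_pos"]).round(1),"yaw",np.arctan2(M[1,0],M[0,0]).round(4),"tz",M[:,2].round(3),"F",s["force"].round(2),"w",round(s["gripper_width"],4),"q",s["joint_positions"].round(2))
    def to(xc,yc,z):
        v=(w(xc,yc,z)-s["tcp_pos"])@M*100; return v.round(2)
    return to
E
python3 - <<'E'
from geo import *
to=stat(); print(to(40,0,300))
E
```

```text
t 2.52 TCPc [-228.4 -604.8  331.3] yaw 2.9551 tz [ 0. -0. -1.] F [ 0.03 -0.2  -0.18] w 0.0001 q [-1.38  0.16  0.34  1.75 -0.   -1.2 ]
[-26.45  60.65   3.13]
```

>>> play_rows([
  {"travel":[-2.2,5,0],"roll":0,"gripper":-1},
  {"travel":[-2.2,5,0],"roll":0,"gripper":-1},
  {"travel":[-2.2,5,0],"roll":0,"gripper":-1},
  {"travel":[-2.2,5,0],"roll":0,"gripper":-1},
  {"travel":[-2.2,5,0],"roll":0,"gripper":-1},
  {"travel":[-2.2,5,0],"roll":0,"gripper":-1},
  {"travel":[-2.2,5,0],"roll":0,"gripper":-1},
  {"travel":[-2.2,5,0],"roll":0,"gripper":-1},
  {"travel":[-2.2,5,0],"roll":0,"gripper":-1},
  {"travel":[-2.2,5,0],"roll":0,"gripper":-1},
  {"travel":[-2.2,5,0],"roll":0,"gripper":-1},
  {"travel":[-2.2,5.6,0],"roll":0,"gripper":-1},
])

```text
t: 4.03
tcp_pos: [0.6091, -0.0036, 0.3314]
ee_rot: [0.095, 0.995, -0.0, 0.0]
force: [0.3, -0.9, 0.5]
gripper_width: 0.0002
```

```bash
python3 - <<'E'
from geo import *; from h import *
to=stat(); print(to(40,0,300))
for n in ("scene","top"):
    f=viewer.grab_frame(n); cv2.imwrite(f"pics/{n}1.png",f["img"][:,:,::-1])
E
```

```text
t 4.03 TCPc [ 40.3   1.  331.4] yaw 2.9507 tz [ 0.001 -0.    -1.   ] F [ 0.29 -0.92  0.47] w 0.0002 q [-0.22  0.19  0.37  1.75 -0.   -0.03]
[ 0.03 -0.1   3.14]
```

View pics/scene1.png

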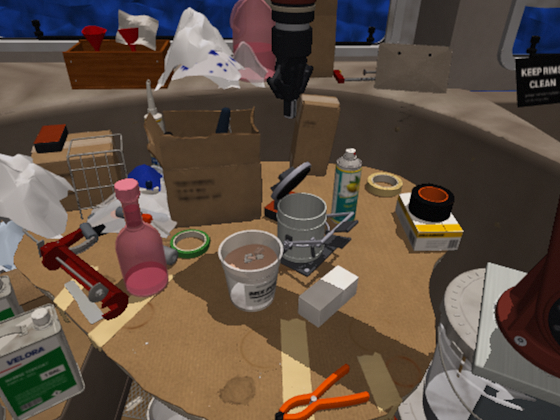

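```bash
python3 - <<'E'
import numpy as np
p=None
for q in np.linspace(1.0,0,12):
    t=np.array([69-105*np.cos(q)+12*np.sin(q),130+105*np.sin(q)+12*np.cos(q)])
    print(q.round(2),t.round(1), None if p is None else (np.array([p[0]-t[0],p[1]-t[1]])/10).round(2)); p=t
E
```

```text
1.0 [ 22.4 224.8] None
0.91 [ 13.9 220.2] [0.84 0.46]
0.82 [  6.  214.8] [0.8  0.54]
0.73 [ -1.5 208.8] [0.74 0.61]
0.64 [ -8.3 202. ] [0.69 0.67]
0.55 [-14.5 194.7] [0.62 0.73]
0.45 [-20.1 186.9] [0.55 0.79]
0.36 [-24.9 178.6] [0.48 0.83]
0.27 [-28.9 169.8] [0.4  0.87]
0.18 [-32.1 160.8] [0.32 0.91]
0.09 [-34.5 151.5] [0.24 0.93]
0.0 [-36. 142.] [0.15 0.95]
```

>>> play_rows([
  {"travel":[0,0,3],"roll":0,"gripper":-1},
  {"travel":[0,0,3],"roll":0,"gripper":-1},
  {"travel":[0,0,2.5],"roll":0,"gripper":-1},
  {"travel":[0,0,1.8],"roll":0,"gripper":-1},
  {"travel":[0.5,0,0],"roll":0,"gripper":-1},
  {"travel":[0.5,0,0],"roll":0,"gripper":-1},
  {"travel":[0.4,0,0],"roll":0,"gripper":-1},
])

```text
t: 5.0
tcp_pos: [0.5946, -0.0026, 0.2296]
ee_rot: [0.094, 0.996, -0.0, 0.001]
force: [-0.2, -0.4, -0.6]
gripper_width: -0.0002
```

```bash
python3 - <<'E'
from geo import *; from h import *
to=stat()
f=viewer.grab_frame("scene"); crop(f,200,100,400,250,3,"s2.png")
E
```

```text
t 5.0 TCPc [ 25.8  -0.6 229.6] yaw 2.9541 tz [ 0.002 -0.    -1.   ] F [-0.24 -0.42 -0.6 ] w -0.0002 q [-0.22  0.08  0.07  1.56 -0.   -0.04]
```

View pics/s2.png

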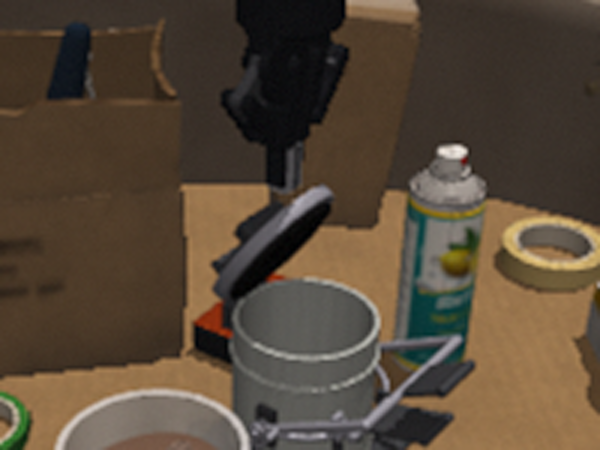

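>>> play_rows([
  {"travel":[0.4,0,0.5],"roll":0,"gripper":-1},
  {"travel":[0.8,0,0.45],"roll":0,"gripper":-1},
  {"travel":[0.8,0,0.54],"roll":0,"gripper":-1},
  {"travel":[0.74,0,0.61],"roll":0,"gripper":-1},
  {"travel":[0.69,0,0.67],"roll":0,"gripper":-1},
  {"travel":[0.62,0,0.73],"roll":0,"gripper":-1},
  {"travel":[0.55,0,0.79],"roll":0,"gripper":-1},
  {"travel":[0.48,0,0.83],"roll":0,"gripper":-1},
  {"travel":[0.4,0,0.87],"roll":0,"gripper":-1},
  {"travel":[0.32,0,0.91],"roll":0,"gripper":-1},
  {"travel":[0.24,0,0.93],"roll":0,"gripper":-1},
  {"travel":[0.15,0,0.7],"roll":0,"gripper":-1},
])

```text
t: 6.55
tcp_pos: [0.5335, 0.009, 0.1422]
ee_rot: [0.093, 0.996, -0.0, -0.0]
force: [0.3, 0.8, 0.7]
gripper_width: 0.0
```

```bash
python3 - <<'E'
from geo import *; from h import *
to=stat()
f=viewer.grab_frame("scene"); crop(f,200,100,400,250,3,"s3.png")
E
```

```text
t 6.55 TCPc [-3.630e+01 -1.000e-01  1.422e+02] yaw 2.9548 tz [-0. -0. -1.] F [0.35 0.76 0.69] w 0.0 q [-0.23 -0.1  -0.27  1.4  -0.   -0.04]
```

View pics/s3.png

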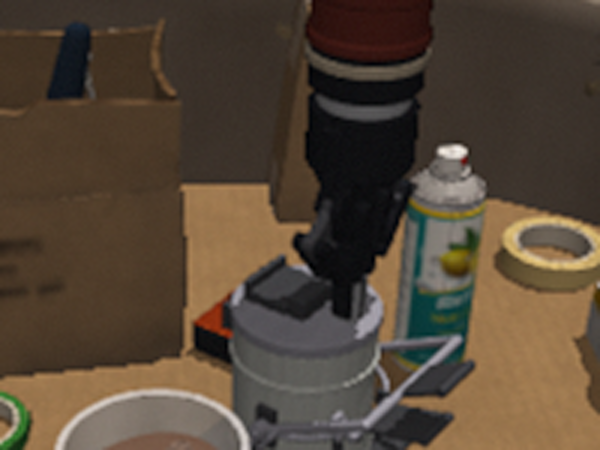

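>>> play_rows([
  {"travel":[0,0,0.1],"roll":0,"gripper":-1},
  {"travel":[0,0,0.1],"roll":0,"gripper":-1},
])

```text
t: 6.85
tcp_pos: [0.5337, 0.0089, 0.1418]
ee_rot: [0.093, 0.996, -0.0, 0.0]
force: [-5.3, 0.6, 11.8]
gripper_width: -0.0001
```

>>> play_rows([
  {"travel":[0,0,-2],"roll":0,"gripper":-1},
  {"travel":[0,0,-3],"roll":0,"gripper":-1},
  {"travel":[2.5,0,-1],"roll":0,"gripper":-1},
  {"travel":[3.5,0,0],"roll":0,"gripper":-1},
  {"travel":[3.5,0,0],"roll":0,"gripper":-1},
  {"travel":[3.4,0,0],"roll":0,"gripper":-1},
  {"travel":[0,0,2.5],"roll":0,"gripper":-1},
  {"travel":[0,0,3],"roll":0,"gripper":-1},
  {"travel":[0,0,2.5],"roll":0,"gripper":-1},
  {"travel":[0,0,0.2],"roll":0,"gripper":-1},
])

```text
t: 8.1
tcp_pos: [0.4063, 0.0331, 0.1186]
ee_rot: [0.093, 0.996, 0.0, -0.001]
force: [-0.1, 0.3, 0.9]
gripper_width: 0.0001
```

```bash
python3 - <<'E'
from geo import *; from h import *
to=stat()
f=viewer.grab_frame("scene"); crop(f,200,100,400,250,3,"s4.png")
# lid check by top-view heights
t=viewer.grab_frame("top"); P=cloud(t).reshape(-1,3);P=P[~np.isnan(P[:,0])]
L=np.array([loc(p) for p in P[(abs(P[:,0]-.57)<.15)&(abs(P[:,1])<.12)]])
for x in range(-60,70,8):
    m=(abs(L[:,0]-x)<4)&(abs(L[:,1])<15); print(x,m.sum(),np.percentile(L[m,2],[10,50,90]).round(0) if m.sum() else "")
crop(t,200,160,380,295,4,"t4.png")
a0,R=0.489,139
p=None
for q in np.linspace(0,1.4,15):
    a=a0+q; pt=np.array([-6-135*np.cos(a)-4-11, 65+137*np.sin(a)-12]); print(q.round(2),pt.round(1),"" if p is None else ((pt-p)/10).round(2)); p=pt
E
```

```text
t 8.1 TCPc [-165.9    0.8  118.6] yaw 2.9547 tz [-0.002  0.    -1.   ] F [-0.11  0.26  0.92] w 0.0001 q [-0.24 -0.51 -0.65  1.44 -0.   -0.06]
-60 0 
-52 28 [141. 144. 146.]
-44 55 [142. 143. 145.]
-36 57 [142. 144. 145.]
-28 54 [142. 144. 145.]
-20 54 [142. 144. 145.]
-12 82 [144. 160. 163.]
-4 56 [161. 162. 164.]
4 40 [151. 154. 160.]
12 54 [151. 153. 154.]
20 55 [151. 153. 155.]
28 54 [152. 153. 155.]
36 74 [152. 157. 162.]
44 21 [143. 146. 161.]
52 50 [142. 144. 145.]
60 23 [133. 135. 141.]
68 0 
0.0 [-140.2  117.4] 
0.1 [-133.3  129.1] [0.69 1.18]
0.2 [-125.2  140.1] [0.8 1.1]
0.3 [-116.1  150.2] [0.91 1.01]
0.4 [-106.1  159.4] [1.   0.92]
0.5 [-95.2 167.5] [1.09 0.81]
0.6 [-83.6 174.4] [1.16 0.69]
0.7 [-71.3 180.1] [1.23 0.57]
0.8 [-58.5 184.6] [1.28 0.45]
0.9 [-45.4 187.7] [1.31 0.31]
1.0 [-32.  189.5] [1.34 0.18]
1.1 [-18.5 190. ] [1.35 0.04]
1.2 [ -5.1 189. ] [ 1.35 -0.09]
1.3 [  8.2 186.8] [ 1.33 -0.23]
1.4 [ 21.2 183.1] [ 1.3  -0.36]
```

View pics/s4.png

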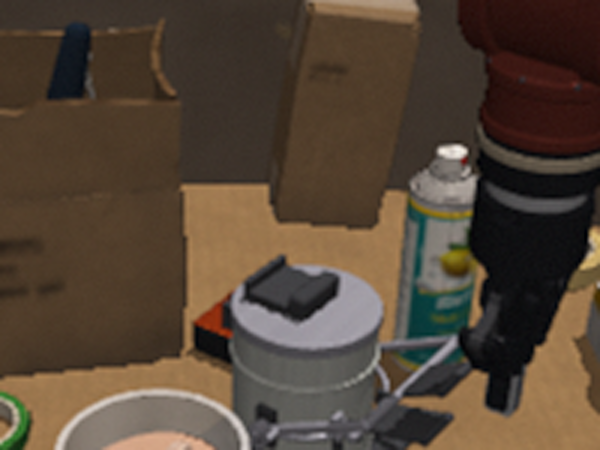

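View pics/t4.png

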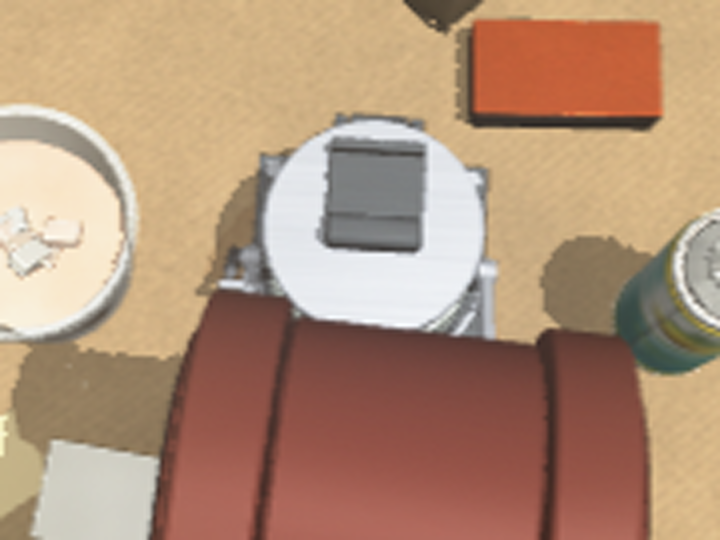

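>>> play_rows([
  {"travel":[-0.8,-0.05,0.2],"roll":0,"gripper":-1},
  {"travel":[-0.8,0,0.1],"roll":0,"gripper":-1},
  {"travel":[-0.5,0,0],"roll":0,"gripper":-1},
  {"travel":[-0.3,0,0],"roll":0,"gripper":-1},
])

```text
t: 8.7
tcp_pos: [0.4276, 0.0286, 0.1157]
ee_rot: [0.093, 0.996, 0.0, -0.004]
force: [-26.1, 3.5, 16.2]
gripper_width: -0.0
```

```bash
python3 - <<'E'
from geo import *; from h import *
to=stat()
f=viewer.grab_frame("scene"); crop(f,290,170,390,245,7,"s5.png")
f=viewer.grab_frame("wrist"); cv2.imwrite("pics/w5.png",f["img"][:,:,::-1])
E
```

```text
t 8.7 TCPc [-144.1    0.2  115.7] yaw 2.9551 tz [-0.008  0.001 -1.   ] F [-26.15   3.46  16.17] w -0.0 q [-0.24 -0.42 -0.59  1.41 -0.   -0.05]
```

View pics/s5.png

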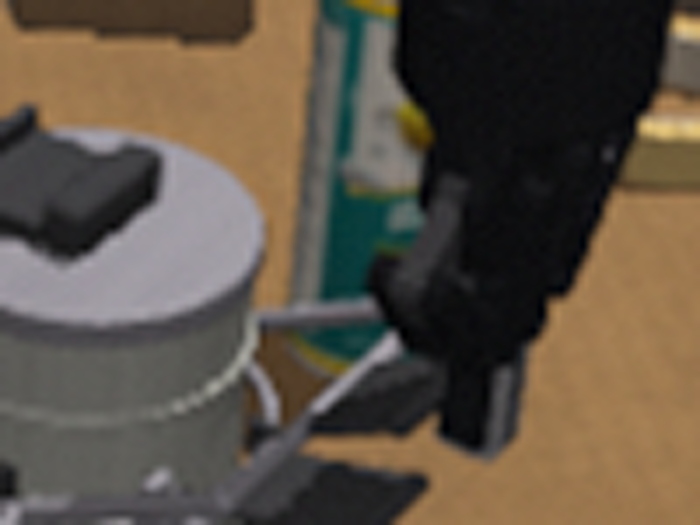

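View pics/w5.png

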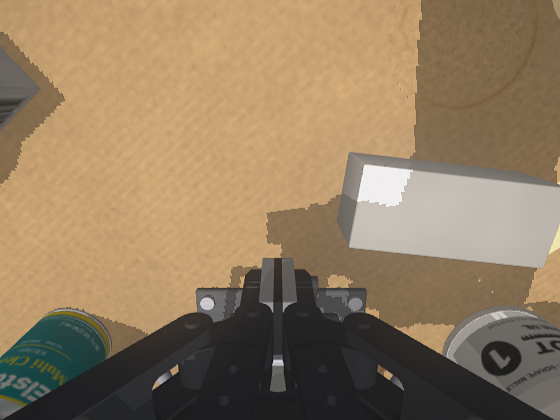

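>>> play_rows([
  {"travel":[0.1,0,-0.6],"roll":0,"gripper":-1},
  {"travel":[-0.4,0,-0.6],"roll":0,"gripper":-1},
])

```text
t: 9.05
tcp_pos: [0.4321, 0.0278, 0.1278]
ee_rot: [0.093, 0.996, 0.0, -0.002]
force: [-9.8, 1.6, 3.6]
gripper_width: 0.0002
```

```bash
python3 - <<'E'
from geo import *; from h import *
to=stat()
f=viewer.grab_frame("scene"); crop(f,290,170,390,245,7,"s6.png")
E
```

```text
t 9.05 TCPc [-139.5    0.2  127.8] yaw 2.955 tz [-0.003  0.001 -1.   ] F [-9.81  1.58  3.56] w 0.0002 q [-0.24 -0.42 -0.56  1.43 -0.   -0.05]
```

View pics/s6.png

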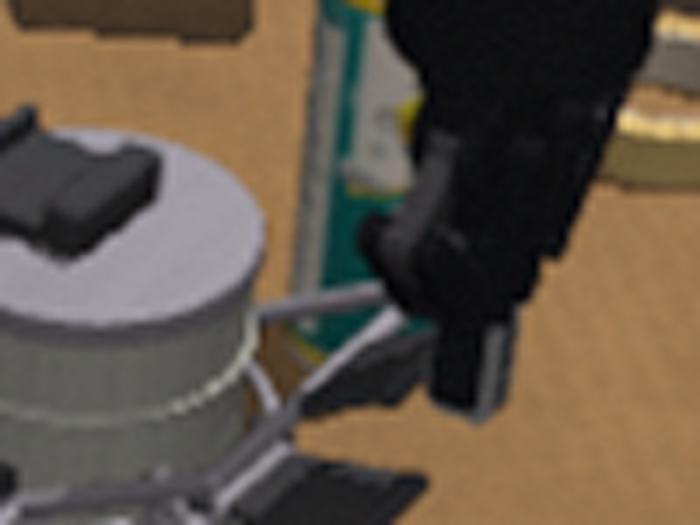

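>>> play_rows([
  {"travel":[-0.8,0,-1.1],"roll":0,"gripper":-1},
  {"travel":[-0.9,0,-1.0],"roll":0,"gripper":-1},
])

```text
t: 9.35
tcp_pos: [0.4483, 0.0247, 0.1495]
ee_rot: [0.093, 0.996, 0.0, -0.002]
force: [-16.1, 2.9, 10.7]
gripper_width: -0.0002
```

>>> play_rows([
  {"travel":[-0.7,0,-1.1],"roll":0,"gripper":-1},
  {"travel":[-0.9,0,-0.9],"roll":0,"gripper":-1},
])

```text
t: 9.6
tcp_pos: [0.4665, 0.0212, 0.1696]
ee_rot: [0.093, 0.996, -0.0, 0.0]
force: [-0.5, 0.9, -0.9]
gripper_width: -0.0003
```

```bash
python3 - <<'E'
from geo import *; from h import *
to=stat()
f=viewer.grab_frame("scene"); crop(f,270,150,370,225,7,"s7.png")
E
```

```text
t 9.6 TCPc [-1.045e+02 -1.000e-01  1.696e+02] yaw 2.9549 tz [ 0. -0. -1.] F [-0.55  0.9  -0.87] w -0.0003 q [-0.24 -0.31 -0.41  1.48  0.   -0.05]
```

View pics/s7.png

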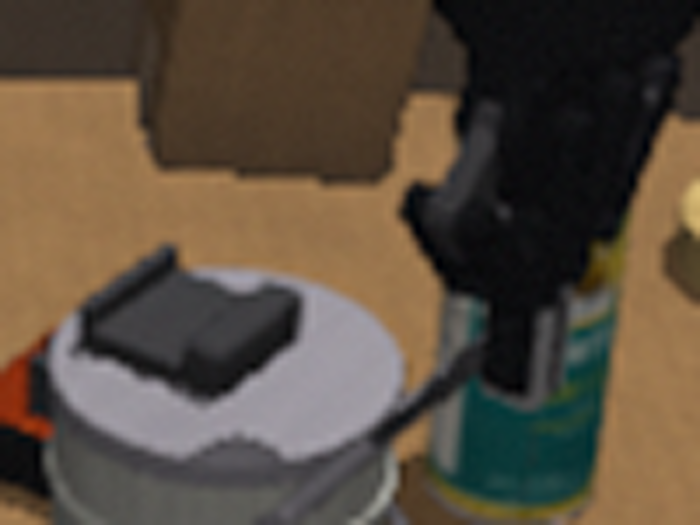

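>>> play_rows([
  {"travel":[0.8,0,1.2],"roll":0,"gripper":-1},
  {"travel":[0.3,0,0.7],"roll":0,"gripper":-1},
])

```text
t: 9.9
tcp_pos: [0.4545, 0.0235, 0.1496]
ee_rot: [0.093, 0.996, -0.0, -0.0]
force: [-5.4, 1.0, 3.3]
gripper_width: -0.0002
```

```bash
python3 - <<'E'
from geo import *; from h import *
to=stat()
f=viewer.grab_frame("scene"); crop(f,270,150,370,225,7,"s8.png")
E
```

```text
t 9.9 TCPc [-116.7   -0.   149.6] yaw 2.9549 tz [-0.001  0.    -1.   ] F [-5.38  1.02  3.33] w -0.0002 q [-0.24 -0.35 -0.47  1.45 -0.   -0.05]
```

View pics/s8.png

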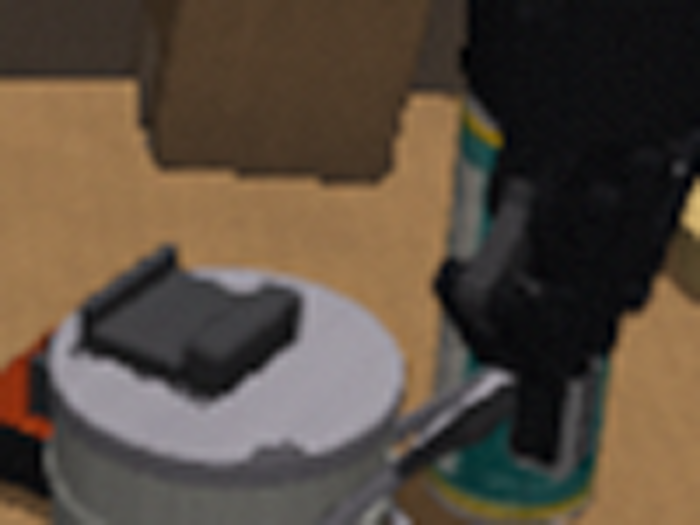

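>>> play_rows([
  {"travel":[-1.0,0,-0.95],"roll":0,"gripper":-1},
  {"travel":[-1.09,0,-0.8],"roll":0,"gripper":-1},
  {"travel":[-1.16,0,-0.65],"roll":0,"gripper":-1},
])

```text
t: 10.32
tcp_pos: [0.4874, 0.0172, 0.1742]
ee_rot: [0.093, 0.996, -0.0, 0.0]
force: [-1.8, 0.3, 1.2]
gripper_width: -0.0
```

```bash
python3 - <<'E'
from geo import *; from h import *
to=stat()
f=viewer.grab_frame("scene"); crop(f,250,130,370,220,6,"s9.png")
E
```

```text
t 10.32 TCPc [-83.2  -0.3 174.2] yaw 2.9548 tz [ 0. -0. -1.] F [-1.8   0.25  1.17] w -0.0 q [-0.23 -0.25 -0.34  1.48 -0.   -0.05]
```

View pics/s9.png

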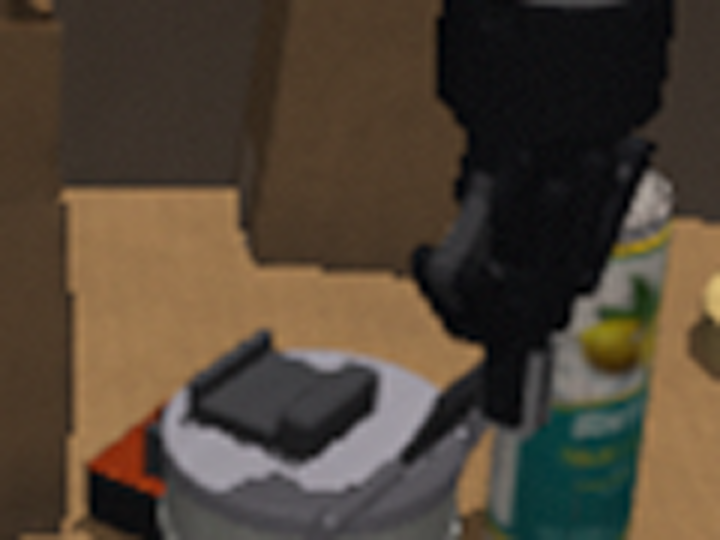

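>>> play_rows([
  {"travel":[-1.23,0,-0.5],"roll":0,"gripper":-1},
  {"travel":[-1.28,0,-0.4],"roll":0,"gripper":-1},
  {"travel":[-1.31,0,-0.25],"roll":0,"gripper":-1},
  {"travel":[-1.0,0,-0.1],"roll":0,"gripper":-1},
])

```text
t: 10.88
tcp_pos: [0.5349, 0.0082, 0.1864]
ee_rot: [0.093, 0.996, -0.0, 0.0]
force: [-1.0, 0.2, -0.3]
gripper_width: 0.0005
```

```bash
python3 - <<'E'
from geo import *; from h import *
to=stat()
f=viewer.grab_frame("scene"); crop(f,250,130,370,220,6,"s10.png")
E
```

```text
t 10.88 TCPc [-34.9  -0.6 186.4] yaw 2.9547 tz [ 0.001 -0.    -1.   ] F [-0.98  0.21 -0.33] w 0.0005 q [-0.23 -0.1  -0.19  1.48 -0.   -0.04]
```

View pics/s10.png

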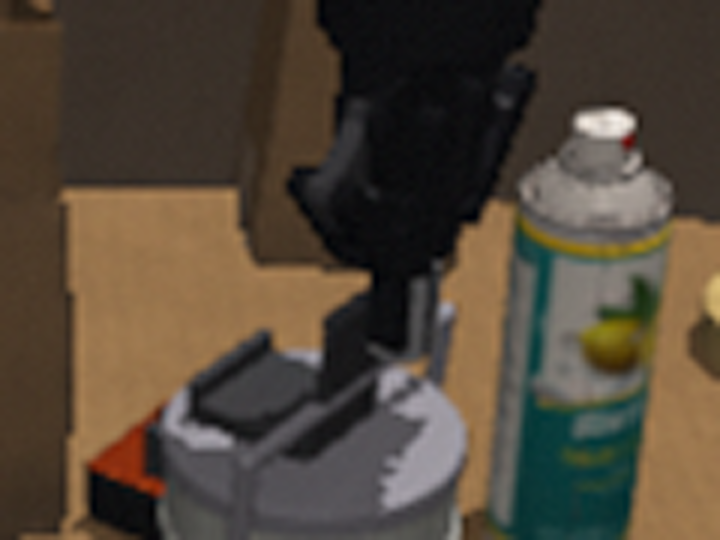

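>>> play_rows([
  {"travel":[-1.3,0,0],"roll":0,"gripper":-1},
  {"travel":[-1.3,0,0],"roll":0,"gripper":-1},
  {"travel":[-1.2,0,0.15],"roll":0,"gripper":-1},
])

```text
t: 11.3
tcp_pos: [0.572, 0.0012, 0.1849]
ee_rot: [0.093, 0.996, -0.0, 0.0]
force: [-0.0, 0.6, -0.3]
gripper_width: -0.0001
```

```bash
python3 - <<'E'
from geo import *; from h import *
to=stat()
f=viewer.grab_frame("scene"); crop(f,250,130,370,220,6,"s11.png")
E
```

```text
t 11.3 TCPc [  2.9  -0.9 184.9] yaw 2.9548 tz [ 0. -0. -1.] F [-0.05  0.63 -0.35] w -0.0001 q [-0.23  0.01 -0.08  1.48 -0.   -0.04]
```

View pics/s11.png

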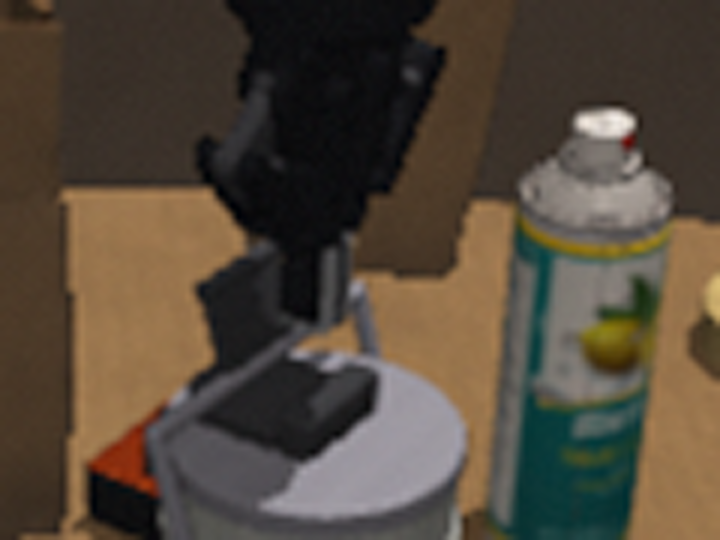

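>>> play_rows([
  {"travel":[2,0,-1.5],"roll":0,"gripper":-1},
  {"travel":[3.5,0,-1.5],"roll":0,"gripper":-1},
  {"travel":[3.5,0,0],"roll":0,"gripper":-1},
  {"travel":[3.5,0,0],"roll":0,"gripper":-1},
  {"travel":[0,0,3.5],"roll":0,"gripper":-1},
  {"travel":[0,0,4],"roll":0,"gripper":-1},
  {"travel":[0,0,2.5],"roll":0,"gripper":-1},
  {"travel":[0,0,0],"roll":0,"gripper":-1},
])

```text
t: 12.35
tcp_pos: [0.4473, 0.0249, 0.1133]
ee_rot: [0.093, 0.996, 0.0, -0.002]
force: [-0.1, -0.8, -0.1]
gripper_width: -0.0001
```

```bash
python3 - <<'E'
from geo import *; from h import *
to=stat()
f=viewer.grab_frame("scene"); crop(f,250,130,370,250,5,"s12.png")
t=viewer.grab_frame("top"); P=cloud(t).reshape(-1,3);P=P[~np.isnan(P[:,0])]
S=cloud(f).reshape(-1,3);S=S[~np.isnan(S[:,0])]
for nm,X in (("top",P),("scene",S)):
    L=np.array([loc(p) for p in X[(abs(X[:,0]-.57)<.15)&(abs(X[:,1])<.12)]])
    m=(L[:,2]>165)&(abs(L[:,1])<30)&(L[:,0]>0)&(L[:,0]<80); print(nm,m.sum(),L[m].max(0).round(),L[m].min(0).round()); 
    Tt=L[m]; print(np.median(Tt[Tt[:,2]>Tt[:,2].max()-6],0))
    m=(L[:,0]<-70)&(abs(L[:,1])<25)&(L[:,2]<100)&(L[:,2]>55); print("lever",m.sum(),L[m].min(0).round() if m.any() else "",L[m].max(0).round() if m.any() else "")
E
```

```text
t 12.35 TCPc [-1.240e+02  1.000e-01  1.133e+02] yaw 2.9548 tz [-0.003  0.001 -1.   ] F [-0.09 -0.8  -0.06] w -0.0001 q [-0.24 -0.36 -0.55  1.39 -0.   -0.05]
top 218 [ 41.  21. 206.] [ 26. -23. 176.]
[ 36.09912399  -0.33064265 202.30075915]
lever 0  
scene 259 [ 37.  29. 203.] [ 18. -30. 165.]
[ 33.10830243   3.26593734 200.60395614]
lever 276 [-126.  -23.   65.] [-70.  25.  85.]
```

View pics/s12.png

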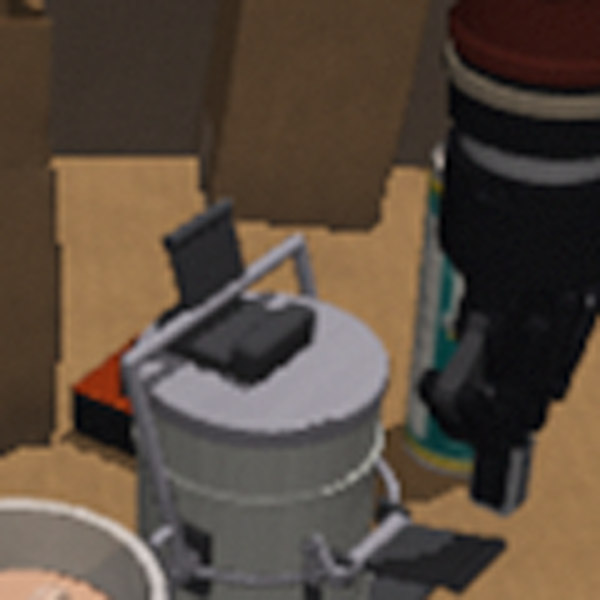

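>>> play_rows([
  {"travel":[-0.1,0,1.5],"roll":0,"gripper":-1},
  {"travel":[-0.1,0,1.2],"roll":0,"gripper":-1},
  {"travel":[0,0,0.6],"roll":0,"gripper":-1},
  {"travel":[0,0,0.6],"roll":0,"gripper":-1},
])

```text
t: 12.95
tcp_pos: [0.4503, 0.0242, 0.0759]
ee_rot: [0.093, 0.996, -0.0, -0.0]
force: [-3.0, 0.9, 5.6]
gripper_width: -0.0001
```

```bash
python3 - <<'E'
from geo import *; from h import *
to=stat()
f=viewer.grab_frame("scene"); crop(f,270,170,370,260,6,"s13.png")
E
```

```text
t 12.95 TCPc [-120.9   -0.    75.9] yaw 2.9549 tz [-0.001 -0.    -1.   ] F [-2.97  0.87  5.63] w -0.0001 q [-0.24 -0.34 -0.6   1.31 -0.   -0.05]
```

View pics/s13.png

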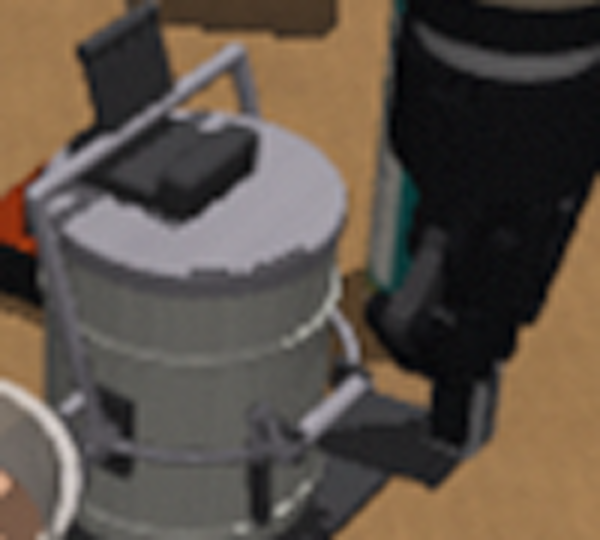

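>>> play_rows([
  {"travel":[0,0,0.8],"roll":0,"gripper":-1},
  {"travel":[0,0,0.8],"roll":0,"gripper":-1},
  {"travel":[-0.1,0,0.8],"roll":0,"gripper":-1},
  {"travel":[-0.2,0,0.7],"roll":0,"gripper":-1},
  {"travel":[-0.3,0,0.5],"roll":0,"gripper":-1},
])

```text
t: 13.62
tcp_pos: [0.4565, 0.0231, 0.0392]
ee_rot: [0.093, 0.996, 0.0, -0.0]
force: [-0.2, -0.1, -0.3]
gripper_width: -0.0
```

```bash
python3 - <<'E'
from geo import *; from h import *
to=stat()
f=viewer.grab_frame("scene"); crop(f,270,170,370,260,6,"s14.png")
E
```

```text
t 13.62 TCPc [-114.7   -0.    39.2] yaw 2.9548 tz [-0.001  0.    -1.   ] F [-0.16 -0.08 -0.27] w -0.0 q [-0.24 -0.29 -0.62  1.24  0.   -0.05]
```

View pics/s14.png

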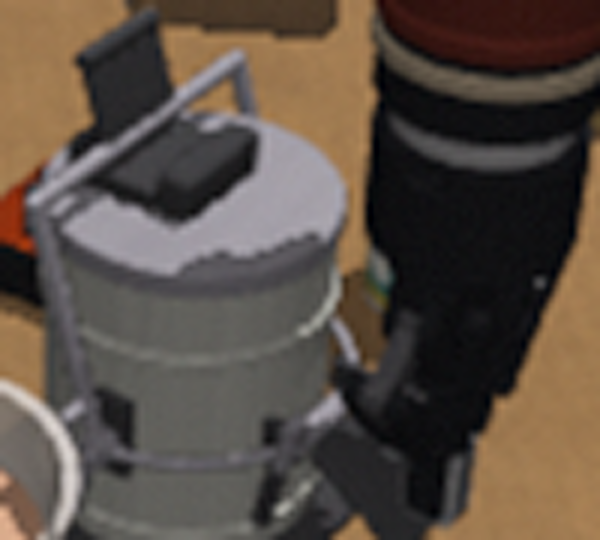

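>>> play_rows([
  {"travel":[-0.4,0,0.5],"roll":0,"gripper":-1},
  {"travel":[-0.4,0,0.4],"roll":0,"gripper":-1},
  {"travel":[-0.3,0,0.2],"roll":0,"gripper":-1},
])

```text
t: 14.05
tcp_pos: [0.4676, 0.021, 0.0287]
ee_rot: [0.093, 0.996, -0.0, -0.0]
force: [-0.4, 0.3, -0.8]
gripper_width: -0.0005
```

```bash
python3 - <<'E'
from geo import *; from h import *
to=stat()
f=viewer.grab_frame("scene"); crop(f,270,170,370,260,6,"s15.png")
E
```

```text
t 14.05 TCPc [-1.033e+02 -1.000e-01  2.870e+01] yaw 2.9548 tz [-0.  0. -1.] F [-0.43  0.29 -0.84] w -0.0005 q [-0.24 -0.24 -0.61  1.21 -0.   -0.05]
```

View pics/s15.png

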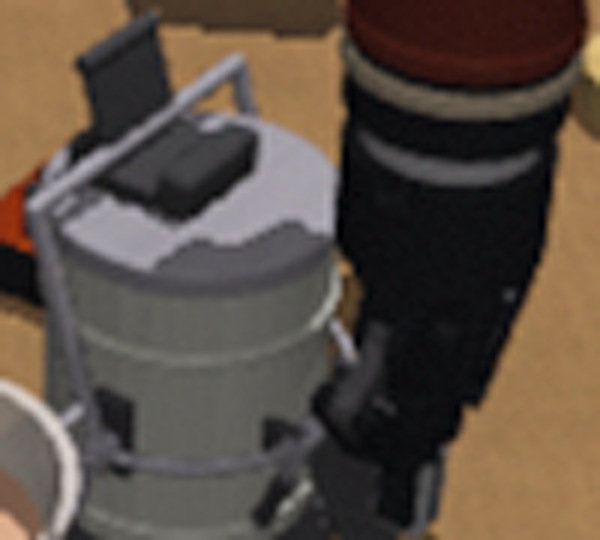

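>>> play_rows([
  {"travel":[1.0,0,-0.5],"roll":0,"gripper":-1},
  {"travel":[2,0,-1.5],"roll":0,"gripper":-1},
  {"travel":[2,0,-3],"roll":0,"gripper":-1},
  {"travel":[1,0,-4],"roll":0,"gripper":-1},
  {"travel":[0,0,-4],"roll":0,"gripper":-1},
  {"travel":[0,0,-5],"roll":0,"gripper":-1},
  {"travel":[0,-3,-5],"roll":0,"gripper":-1},
  {"travel":[0,-5,-2],"roll":0,"gripper":-1},
  {"travel":[0,-5,0],"roll":0,"gripper":-1},
  {"travel":[0,-5,0],"roll":0,"gripper":-1},
  {"travel":[0,-5,0],"roll":0,"gripper":-1},
  {"travel":[0,-4,0],"roll":0,"gripper":-1},
])

```text
t: 15.6
tcp_pos: [0.3577, -0.2351, 0.2791]
ee_rot: [0.094, 0.996, -0.0, 0.0]
force: [-0.5, 0.7, 0.2]
gripper_width: -0.0001
```

```bash
python3 - <<'E'
from geo import *; from h import *
to=stat()
f=viewer.grab_frame("scene"); crop(f,200,130,400,330,3,"s16.png")
t=viewer.grab_frame("top"); crop(t,160,140,420,310,3,"t16.png")
P=cloud(t).reshape(-1,3);P=P[~np.isnan(P[:,0])]
S=cloud(f).reshape(-1,3);S=S[~np.isnan(S[:,0])]
for nm,X in (("top",P),("scene",S)):
    L=np.array([loc(p) for p in X[(abs(X[:,0]-.57)<.15)&(abs(X[:,1])<.12)]])
    m=(L[:,2]>165)&(abs(L[:,1])<30)&(L[:,0]>0)&(L[:,0]<80); Tt=L[m]
    print(nm,"tab",np.median(Tt[Tt[:,2]>Tt[:,2].max()-6],0).round(1))
    m=(L[:,0]<-62)&(abs(L[:,1])<18)&(L[:,2]<100)&(L[:,2]>14); print("lever",m.sum(),L[m].min(0).round(),L[m].max(0).round())
    m=(L[:,0]<-15)&(L[:,0]>-50)&(abs(L[:,1])<18)&(L[:,2]>100);print("lid",np.median(L[m,2]))
# bystanders before/after diff
o=np.load("f0.npz")
d=cv2.absdiff(o["simg"],f["img"]).max(2); 
E
```

```text
t 15.6 TCPc [-165.6 -271.7  279.1] yaw 2.9536 tz [ 0.    -0.001 -1.   ] F [-0.53  0.74  0.2 ] w -0.0001 q [-0.89 -0.4  -0.28  1.7  -0.   -0.7 ]
top tab [ 36.1  -0.4 196.2]
lever 288 [-98. -18.  19.] [-62.  18.  74.]
lid 143.55001977441452
scene tab [ 33.2   4.5 194.3]
lever 268 [-100.  -18.   17.] [-64.  18.  72.]
lid 142.69109902092856
```

View pics/s16.png

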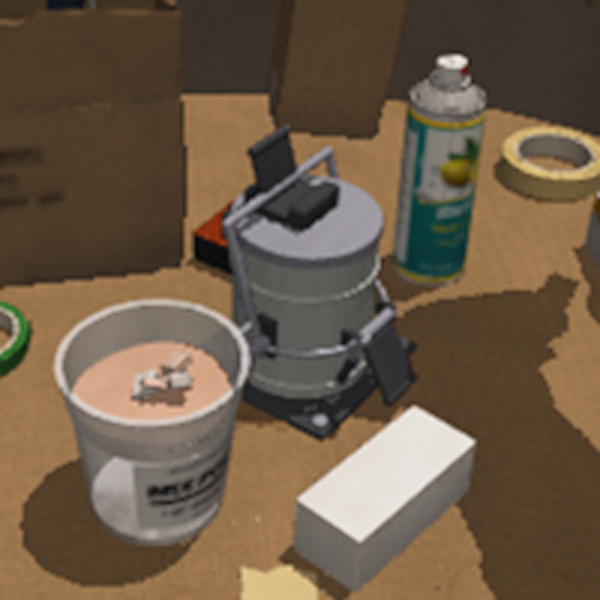

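View pics/t16.png

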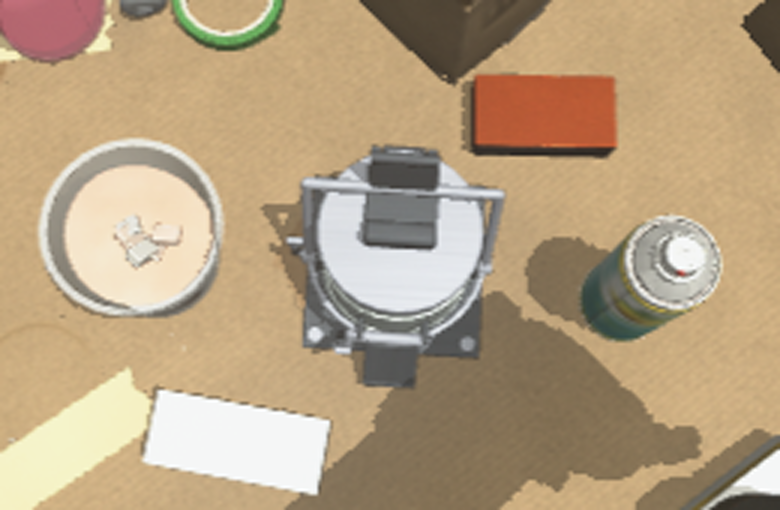

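```bash
python3 -c "
from rig import r
print(r.finish_job())"
```

```text
the job is handed in; nothing more can be done
None
```

The canister is shut and the job is handed in, with the robot's clock at about 15.6 s of the 54 s allowed. I did the steps in the order asked, pushing with closed fingers: the lid down onto the rim, the bail up and over, then the lever past its centre until it snapped down.

The last checks, taken with the arm clear of everything:
- **Lid:** its top face measures about 143 mm high, against 142 mm when fully shut, within the calibration error.
- **Bail:** it is seated behind the hump. The tab sat at about (36, 0, 201) mm when seated and dropped about 6 mm when the lever went down, as it should.
- **Lever:** the tip is at about x = -99, z = 18 mm, against roughly (-94, 18) expected at its stop. The 5 mm difference in x is probably the measuring method.
- **Things around the canister:** the spray can, pot, sanding block and carton look unmoved by eye. I did not measure their positions before and after.

Two things did not go cleanly:
- **First push on the bail tab:** it jammed by friction, with about 26 N sideways on the fingers. I freed it by lifting along the arc.
- **Partway up:** the fingers rode too high on the tab, so I lowered them and pushed on until the bail snapped over.

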